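# Linchpin the crank onto a rolling mill and snap its ring shut

## Task

Pin the crank to the little rolling mill: lift the linchpin out of its wooden block and, with its ring towards the free end of the shaft, push it down through the crank's socket and the shaft inside until its collar sits fully home. The crank stands a few millimetres too far out, so the pin will first stop on the shaft: draw the crank inward with it under a light touch until you feel it drop into the shaft's hole, and never force it. Then swing the pin's sprung ring down round the end of the shaft until it snaps over the tip of the pin and stays there, and leave the caliper, the pliers and the solder tin where they are.

Things in the scene. Friction and masses are not known exactly. Their poses are not given: they have to be found in the camera images.
- mill: Small grey cast rolling mill bolted on a dark wood board 130x160x26, fixed to the bench, 230 high. Origin: middle of the board's underside; x away from the robot at yaw 0. Its steel drive shaft is level, axis at z 143, and leaves towards the mill's -y; its square end (17.6) runs to y -142. An upright 11.5 mm cross hole through it lies hidden inside the crank's socket.
- socket_hole (a point): Mouth of the 11.5 mm hole through the crank's square socket (26 wide, 26 high, walls 4.2), on its flat top face 13 mm above the shaft's axis; axes as the mill's. It ends 12 mm outward of the hole; the arm hangs 19 mm inward of it. The crank slides stiffly along the shaft (4 N); its hole starts 3 to 6 mm outward (-y) of the shaft's, so a pin stops on the shaft 4 mm down.
- linchpin: Steel linchpin. Origin: middle of the underside of its 18 mm collar, z up along the pin. Shank 10 mm thick, 38 long below the collar, with a blunt, slightly domed tip (8.4 mm flat part, 1 mm chamfer). Above the collar a 14x14 mm square head up to z 34, sides along x and y; the ring's eyes stick out to x +-15 at z 9. The ring opens towards -y. Starts upright in the block, collar on it; about 80 g.
- lock_ring (a joint): Sprung ring hinged in the pin's head along x, 9 mm above the collar's underside; wire 4.5, 56.5 mm across, so its legs pass beside the socket. Rad: about 1.7 when open (level, held by a weak spring), 0.12 right under the pin's tip, about 0.06 when it rests locked behind the tip, 0 at the stop. The tip stands 1.5 mm in its way; the bow gives at 3 N, then 3 N/mm; until past it springs back open.
- ring_tip (a point): Middle of the ring wire at the far side from its hinge, 47.7 mm from the hinge axis.
- pin_block: Loose wooden block 44x90x46 mm with the linchpin in a hole 25 mm to -y of its middle and two short thin steel pegs standing 12 mm high 30 mm to +y. Origin: middle of its underside.
- caliper: Digital caliper lying on the bench, 69x200x12 mm; a bystander.
- pliers_flat: Pliers with red handles lying on the bench, 146x57x12 mm; a bystander.
- solder_tin: Flat round tin with a green lid, 63 mm across, 19 high; a bystander.

How it is judged:
By the outcome, as a careful person would: the job done as asked, in the order asked, and still so for the second after the job is handed in, with the robot touching nothing.
It also fails if it takes over 72 s, if anything falls off the work surface, if the arm or the gripper's body presses on something with over 40 N, if the wrist force passes 120 N, or if a joint passes its speed limit or range.

## Robot

A 6-joint arm with a two-finger parallel gripper is mounted at the origin on a cart in front of the work surface, level with it; the furniture and walls round the work are solid. World frame = base frame: x ahead of the robot, y to its left, z up, the work surface at z = 0. Lengths are in mm, angles in rad, forces in N, time in s.
With the tool pointing down it reaches from about 350 to 875 mm from the base axis. Payload 4.2 kg.
Tool frame: the origin (TCP) lies where the fingers leave the gripper's body, on its centre line; the fingertips stand 70 mm ahead of it and the grasp point (between the pads) lies 51 mm ahead of it; z points along the fingers, y is the line along which they close (so a half turn about z gives the same grasp; the last joint's range is limited). The gripper opens to 87 mm and grips with 3 to 60 N. Pads are 19 mm wide; open, the fingers measure 117 mm over their backs; the gripper's body (75 mm by 190 mm) begins 51 mm behind the grasp point.
Start: joints at [-1.004, 0.385, 0.008, 0, -1.194, -0.259], TCP at [189.367, -595.6, 292.25] pointing down, gripper open.
Joint ranges: [-3.14, 3.14], [-1.21, 2.06], [-1.07, 1.41], [-3.16, 2.05], [-2.99, -0.16], [-3.1, 3.1]. Speed limits (rad/s): [2.79, 2.79, 3.14, 3.14, 3.14, 3.14].

## Interface

Orientations are given as [roll, pitch, yaw] about the fixed x, y, z axes, in that order (R = Rz(yaw) Ry(pitch) Rx(roll)).
In Python, from plant import robot gives the robot as it stands.
- The arm moves only by the tool send_rows, never from a script. Its argument "steps" is one flat list of numbers, 7 for each row, row after row: the turn, a rotation vector about the tool's x, y, z in degrees, then the shift along the tool's x, y, z in units of 30 mm (1.0 is 30 mm), then the finger opening in mm, from 0 to 87. A call has 1 to 20 rows; each row shifts and turns the commanded pose from where the row before left it, along the tool's axes as they then stand; what a row does not reach is not made up. A row lasts 1/12 s, in which the tool goes at most 41.7 mm and 7.16 degrees, less where a joint would pass 70% of its speed; a pose out of reach is approached as far as the arm can. A call is refused whole if a number of a shift passes 1 or a number of a turn 7.16, either way. A call with a gripper value outside its range is refused whole. The fingers move at their own pace and stop on an object; the grip force is fixed at half the most. Time passes only in rows, so rows that do not move let the fingers close. It gives the time, the measured TCP pose, the force, the opening and the grip force at its end, in the units of the state.
- robot.observe(): the state, without advancing time (a new reading comes with each control period).
- robot.capture(name): name is "scene" or "top" or "wrist"; returns (picture, depth): 384x512x3 uint8, blue, green, red; 384x512 float32, mm along the optical axis (not along the pixel's ray), 0 where there is no reading.
- robot.calibration(name): a dict with "fx", "fy", "cx", "cy" (pixels), "extrinsics" (4x4, takes a point from camera to world coordinates). Camera axes: x right, y down, z forward; pixel columns grow to the right and rows downward; lengths in mm; the calibration is good to about 2 mm. A picture is of the moment at which its call begins: read the wrist's pose just before it. calibration takes no time and is no camera call; for the wrist camera it gives the pose at the moment of the call.
- robot.job_done(): hands the job in; it is judged then, once.
The state is a dict: "time_s": time; "q": joint angles; "joint_vel": joint speeds; "tau": joint torques, N m; "tcp_pos": TCP position; "eef_rot": TCP orientation; "wrist_force": force on the tool from outside, world axes, zero at the start; "moment": the same for the moment, N m; "gripper_width": finger opening in mm; "finger_force": force on a finger pad.
Only numpy, scipy, OpenCV 4.12 (cv2) and the standard library are available. Lean on these libraries where they do the work, as an engineer would, in place of code of your own. Each camera call takes 0.05 s, during which the arm holds its last target. There are 200 camera calls.

## Working session

There is one attempt and no reset: what is moved stays moved. The work goes in short steps, Python scripts to look and compute and a tool call to move; the robot and the scene stay as the last step left them, time stands still between calls to the robot, and variables do not carry over. Pictures are saved under pics/ and viewed, at most 10 in all, crops included, and the job is handed in when it is done.

Besides the shell and the picture viewer there is one more tool, called after ">>>" as name(argument=value, ...) on one line, values as JSON. send_rows: Moves the arm, as the interface text tells. Its arguments: {"type":"object","properties":{"steps":{"type":"array","items":{"type":"number"}}},"required":["steps"]}

```bash
mkdir -p pics
cat > h.py <<'E'
import numpy as np,cv2
from plant import robot
def grab(n):
    c=robot.calibration(n); im,d=robot.capture(n); return im,d,c
def pts(d,c):
    v,u=np.mgrid[:d.shape[0],:d.shape[1]]
    P=np.stack([(u-c['cx'])/c['fx']*d,(v-c['cy'])/c['fy']*d,d],-1)
    E=np.array(c['extrinsics']); return P@E[:3,:3].T+E[:3,3]
def ray(u,v,z,c):
    E=np.array(c['extrinsics']); r=E[:3,:3]@np.array([(u-c['cx'])/c['fx'],(v-c['cy'])/c['fy'],1]); o=E[:3,3]
    return o+r*(z-o[2])/r[2]
E
python3 - <<'E'
from h import *
s=robot.observe(); print(s)
ims=[]
for n in("scene","top"):
    im,d,c=grab(n); np.savez(n+'.npz',im=im,d=d,P=pts(d,c)); print(n,c); cv2.imwrite(f'pics/{n}.png',cv2.resize(im,(800,600),interpolation=cv2.INTER_CUBIC))
E
```

```text
{'time_s': 0.0, 'q': array([-1.00442271e+00,  3.85510809e-01,  6.63715156e-03, -5.05239067e-04,
       -1.19397841e+00, -2.58591848e-01]), 'joint_vel': array([ 0.00169324, -0.00190847,  0.00118558,  0.00097277, -0.0002158 ,
       -0.00081607]), 'tau': array([-1.02302089e-03, -3.90663779e+01,  1.87405622e+01,  4.21989217e+00,
        1.09836206e-02, -2.03687900e-04]), 'tcp_pos': array([ 189.22564946, -595.19543684,  291.19055682]), 'eef_rot': array([ 3.13948519e+00, -7.19020547e-05, -2.83399720e+00]), 'wrist_force': array([ 0.45317211, -0.18703408,  0.54374287]), 'moment': array([-0.04252957,  0.05960394,  0.01063583]), 'finger_force': 0.0, 'gripper_width': 87.22188939089028}
scene {'fx': 412.6493994241254, 'fy': 412.6493994241254, 'cx': 260.6336603436358, 'cy': 186.71305716935802, 'extrinsics': array([[-5.32882046e-01, -6.12873315e-01,  5.83457818e-01,
        -2.99418779e+02],
       [-8.46070939e-01,  3.74355118e-01, -3.79502585e-01,
         5.22997132e+02],
       [ 1.41665868e-02, -6.95876818e-01, -7.18021422e-01,
         1.11135056e+03],
       [ 0.00000000e+00,  0.00000000e+00,  0.00000000e+00,
         1.00000000e+00]])}
top {'fx': 464.615495609068, 'fy': 464.615495609068, 'cx': 249.35640657285117, 'cy': 191.1960218600958, 'extrinsics': array([[-2.16400211e-02, -9.96806774e-01,  7.68632875e-02,
         3.96005759e+02],
       [-9.99764477e-01,  2.17022903e-02, -2.51663168e-05,
        -1.44986440e+01],
       [-1.64302342e-03, -7.68457290e-02, -9.97041641e-01,
         1.40456779e+03],
       [ 0.00000000e+00,  0.00000000e+00,  0.00000000e+00,
         1.00000000e+00]])}
```

View pics/scene.png

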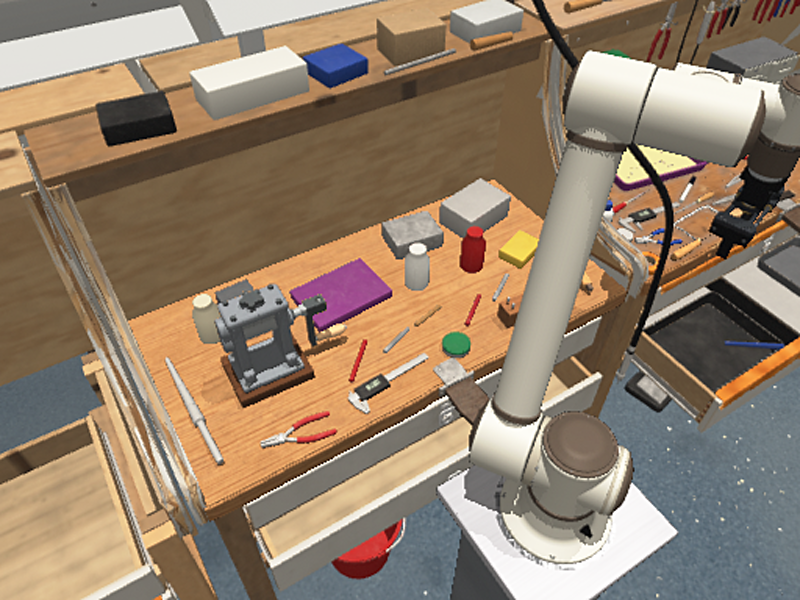

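View pics/top.png

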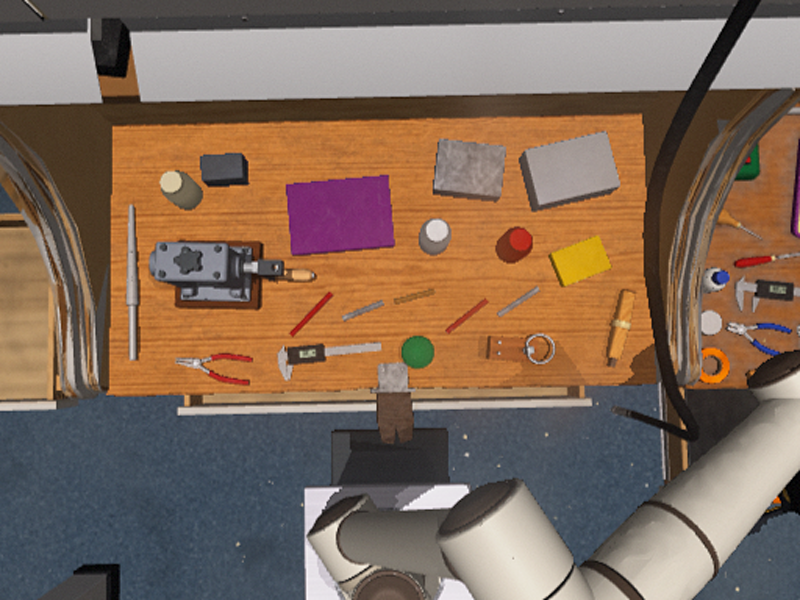

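The top view (800 px scale) shows the mill at about (210,275) with the crank socket near (268,267). The block is at (505,347) with the pin's ring at (540,348), opening towards -y. The caliper, pliers and tin lie in front.

Run:
```python
from h import *
f=np.load('top.npz');P=f['P'];im=f['im']
def reg(n,u0,u1,v0,v1,z0,z1):
    p=P[v0:v1,u0:u1].reshape(-1,3); p=p[(p[:,2]>z0)&(p[:,2]<z1)]
    print(n,len(p),'mean',p.mean(0).round(1),'min',np.percentile(p,2,0).round(1),'max',np.percentile(p,98,0).round(1))
    r=cv2.minAreaRect(p[:,:2].astype(np.float32)); print(r)
reg('block',305,365,205,240,38,52)
reg('pinhead',305,365,205,240,72,90)
reg('ring',305,365,205,240,52,65)
reg('socket',155,205,160,185,147,163)
reg('board',100,175,140,205,18,34)
reg('milltop',90,175,140,205,200,240)
np.set_printoptions(linewidth=250)
print(P[160:182:2,155:205:3,2].round(0))
print(P[212:234:2,308:358:3,2].round(0))
cv2.imwrite('pics/c.png',np.hstack([cv2.resize(im[150:200,90:210],(480,200),interpolation=cv2.INTER_CUBIC),cv2.resize(im[200:250,290:365],(300,200),interpolation=cv2.INTER_CUBIC)]))
```

```text
block 407 mean [ 402.4 -240.5   45.2] min [ 379.6 -288.1   39.8] max [ 423.9 -199.5   50.4]
((401.14404296875, -258.68682861328125), (121.17445373535156, 45.00615310668945), 86.22098541259766)
pinhead 25 mean [ 399.1 -267.6   78.3] min [ 393.3 -273.7   74.4] max [ 404.8 -262.2   84. ]
((399.0622253417969, -267.9452209472656), (11.614767074584961, 11.39487361907959), 88.69522094726562)
ring 88 mean [ 401.5 -285.    57.2] min [ 375.6 -316.1   52.7] max [ 427.7 -214.6   64.3]
((402.10906982421875, -265.680908203125), (105.79674530029297, 51.99776840209961), 88.89613342285156)
socket 202 mean [552.4 202.2 153.5] min [540.2 172.2 147.9] max [565.7 239.9 159.1]
((553.3453369140625, 206.29495239257812), (69.56636810302734, 26.378555297851562), 85.89134979248047)
board 566 mean [538.8 295.3  25. ] min [491.5 234.4  19.1] max [622.5 394.2  33.1]
((557.1317749023438, 314.8065490722656), (162.2213134765625, 130.19931030273438), 88.45709991455078)
milltop 1197 mean [556.1 312.1 214.4] min [525.  254.8 203.6] max [589.5 371.4 231.6]
((557.478759765625, 319.99945068359375), (134.24496459960938, 65
[... 2396 characters left out ...]
900e+01  5.000e+01  4.300e+01  4.500e+01  4.600e+01  8.100e+01  7.800e+01 -0.000e+00 -0.000e+00  1.000e+00  5.200e+01 -2.000e+00]
 [-3.000e+00  6.000e+00  4.500e+01  4.300e+01  4.700e+01  3.700e+01  4.700e+01  4.600e+01  4.600e+01  5.000e+01  5.300e+01  4.200e+01 -5.000e+00 -1.000e+00  6.000e+00  5.600e+01  2.000e+00]
 [-3.000e+00 -1.000e+00 -4.000e+00  3.400e+01  4.100e+01  4.000e+01  4.700e+01  5.000e+01  4.500e+01  4.200e+01  4.300e+01  6.000e+01 -0.000e+00  1.000e+00  6.100e+01  2.000e+00 -5.000e+00]
 [-3.000e+00 -1.000e+00  2.000e+00 -4.000e+00  2.000e+00  3.000e+00 -0.000e+00 -5.000e+00 -0.000e+00 -0.000e+00 -8.000e+00 -3.000e+00  6.000e+01  5.800e+01 -4.000e+00 -3.000e+00 -1.000e+00]]
```

View pics/c.png

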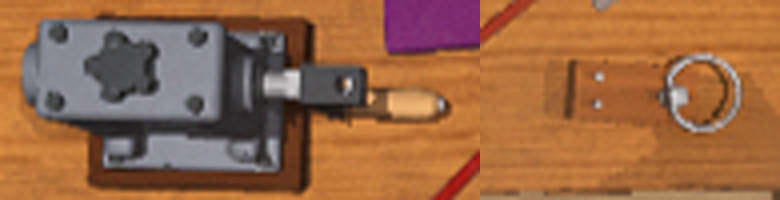

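The crop shows the socket hole at about top-image pixel (177,171). The pin's head is at (340,224), with the ring towards -y. The mill's board measures 130x162 at yaw about -1.5°, which matches the sizes given. I'll grip the head across x, so the body stays clear of the mill, and move over the pin now.

>>> send_rows(steps=[0,0,-6.58,0,0,0,60,0,0,-6.58,0,0,0,60,0,0,-6.58,0,0,0,60,0,0,-6.58,0,0,0,60,0,0,-6.58,0,0,0,60,0,0,-6.58,0,0,0,60,0,0,-6.58,0,0,0,60,0,0,-6.58,0,0,0,60,0,0,-6.58,0,0,0,60,0,0,-6.58,0,0,0,60,0,0,-6.58,0,0,0,60,0,0,0,-0.917,-0.586,0,60,0,0,0,-0.917,-0.586,0,60,0,0,0,-0.917,-0.586,0,60,0,0,0,-0.917,-0.586,0,60,0,0,0,-0.917,-0.586,0,60,0,0,0,-0.917,-0.586,0,60,0,0,0,-0.917,-0.586,0,60,0,0,0,-0.917,-0.586,0,60,0,0,0,-0.917,-0.586,0,60])

```text
time_s: 1.77
tcp_pos: [347.9, -346.4, 292.0]
eef_rot: [3.141, 0.0, -1.571]
wrist_force: [0.3, -0.8, -0.5]
gripper_width: 60.2
finger_force: 0.0
```

>>> send_rows(steps=[0,0,0,-0.917,-0.586,0,40,0,0,0,-0.917,-0.586,0,40,0,0,0,-0.917,-0.586,0,40,0,0,0,0,0,0,40,0,0,0,0,0,0,40])

```text
time_s: 2.18
tcp_pos: [400.8, -264.1, 292.0]
eef_rot: [3.141, 0.0, -1.567]
wrist_force: [0.5, 0.2, -0.9]
gripper_width: 41.5
finger_force: 0.0
```

Run:
```python
from h import *
s=robot.observe(); print(s['time_s'],s['tcp_pos'],s['eef_rot'],s['q'],s['gripper_width'])
im,d,c=grab('wrist'); np.savez('w1.npz',im=im,d=d,P=pts(d,c)); np.save('w1c.npy',c,allow_pickle=True); print(c)
cv2.imwrite('pics/w1.png',im)
```

```text
2.1833 [ 400.79800492 -264.13765791  292.03314981] [ 3.14105544e+00  3.01087587e-04 -1.56726803e+00] [-2.43391562e-01  1.36606469e-01 -3.34428456e-01 -1.80230123e-04
 -1.10035592e+00  2.47001681e-01] 41.46613730320466
{'fx': 341.45406423184716, 'fy': 341.45406423184716, 'cx': 248.76719490695893, 'cy': 188.53551912717333, 'extrinsics': array([[-9.99993864e-01, -3.44439984e-03, -6.38954472e-04,
         4.00901770e+02],
       [-3.49198952e-03,  9.65527279e-01,  2.60278466e-01,
        -3.37085795e+02],
       [-2.79575134e-04,  2.60279100e-01, -9.65533382e-01,
         3.84305285e+02],
       [ 0.00000000e+00,  0.00000000e+00,  0.00000000e+00,
         1.00000000e+00]])}
```

View pics/w1.png

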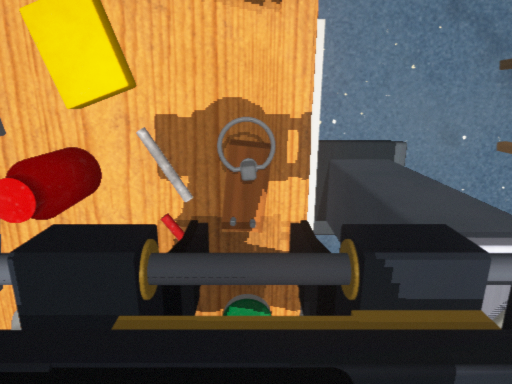

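The wrist picture has image up = world -y. The pin's head is at about (249,171), the ring around (246,146), the pegs at (233,223) and (253,223), and the fingers are at the bottom edges.

Run:
```python
from h import *
f=np.load('w1.npz');im=f['im'];P=f['P'];c=np.load('w1c.npy',allow_pickle=True).item()
hsv=cv2.cvtColor(im,cv2.COLOR_BGR2HSV)
m=((hsv[...,1]<60)&(hsv[...,2]>70)).astype(np.uint8)
for v in range(156,188,2):
    u=np.where(m[v,225:275])[0]+225
    print(v,u.min() if len(u) else '',u.max() if len(u) else '',im[v,249],P[v,249].round(0))
r=P[100:185,205:290].reshape(-1,3)
h=r[(r[:,2]>70)&(r[:,2]<90)]; print('headpts',len(h),h.mean(0),h.min(0),h.max(0))
for v,u in [(167,241),(167,257),(180,241),(180,257)]: print(ray(u,v,80,c))
# ring circle
mm=m.copy(); mm[182:]=0; mm[:,:205]=0; mm[:,290:]=0; mm[:105]=0
cn=max(cv2.findContours(mm,cv2.RETR_EXTERNAL,cv2.CHAIN_APPROX_NONE)[0],key=cv2.contourArea)
X=np.array([ray(p[0][0],p[0][1],58,c)[:2] for p in cn]).astype(np.float32); print('ring',cv2.minEnclosingCircle(X),X.min(0),X.max(0))
# pegs
p=np.where(m[215:232,225:262]);print('pegs',[ (np.median(p[1][k])+225,np.median(p[0][k])+215) for k in (p[1]<18,p[1]>=18)])
# block top
bp=P[100:235,205:290].reshape(-1,3); bp=bp[(bp[:,2]>40)&(bp[:,2]<50)]; print(cv2.minAreaRect(bp[:,:2].astype(np.float32)))
```

```text
156 269 272 [ 32  60 106] [ 401. -279.   45.]
158 247 271 [ 83  87 100] [ 401. -278.   48.]
160 225 270 [107 107 105] [ 401. -276.   49.]
162 225 269 [84 83 84] [ 401. -276.   62.]
164 225 268 [83 86 87] [ 401. -277.   72.]
166 226 266 [108 107 107] [ 401. -276.   78.]
168 229 264 [122 119 120] [ 401. -274.   79.]
170 231 256 [123 121 120] [ 401. -272.   79.]
172 241 255 [127 124 124] [ 401. -271.   80.]
174 241 255 [123 122 122] [ 401. -269.   80.]
176 242 255 [122 119 119] [ 401. -267.   80.]
178 242 255 [110 109 108] [ 401. -265.   79.]
180 244 246 [55 65 82] [ 400. -255.   44.]
182   [26 46 82] [ 400. -253.   46.]
184   [ 36  63 106] [ 400. -251.   46.]
186   [ 34  63 108] [ 400. -248.   44.]
headpts 233 [ 401.53908628 -270.44223657   78.59150606] [ 394.97944564 -276.65413285   70.01015231] [ 408.82789324 -262.18530889   81.5075747 ]
[ 407.82048617 -275.27225819   80.        ]
[ 393.29919318 -275.32379104   80.        ]
[ 407.84996579 -263.13398713   80.        ]
[ 393.18063596 -263.18620893   80.        ]
ring ((403.88299560546875, -288.28753662109375), 30.527477264404297) [ 376.53964 -318.53702] [ 431.27362 -257.79807]
pegs [(np.float64(232.5), np.float64(221.0)), (np.float64(252.0), np.float64(223.0))]
((404.0920104980469, -244.465087890625), (90.30522155761719, 44.0711784362793), 84.1158447265625)
```

Run:
```python
from h import *
from scipy.optimize import least_squares
f=np.load('w1.npz');im=f['im'];P=f['P'];c=np.load('w1c.npy',allow_pickle=True).item()
hsv=cv2.cvtColor(im,cv2.COLOR_BGR2HSV)
m=((hsv[...,1]<60)&(hsv[...,2]>70)).astype(np.uint8)
m[158:]=0; m[:,:210]=0; m[:,283:]=0; m[:112]=0
v,u=np.where(m)
pr=np.array([ray(a,b,58,c)[:2] for a,b in zip(u,v)])
g=least_squares(lambda q:np.hypot(*(pr-q[:2]).T)-q[2],[402,-290,26],loss='soft_l1'); print(g.x,len(pr),np.abs(g.fun).mean())
d=g.x[:2]-np.array([401.3,-269.7]); print('yaw deg',np.degrees(np.arctan2(d[0],-d[1])),np.hypot(*d))
# head top edges
g2=cv2.cvtColor(im,cv2.COLOR_BGR2GRAY).astype(float)
for k in range(164,182,2): print(k,g2[k,236:262].astype(int))
```

```text
[ 403.6495262  -291.40383405   25.71007311] 458 0.9857219163817942
yaw deg 6.178435701772451 21.830636403332594
164 [79 85 85 84 92 86 81 82 84 83 83 85 86 86 86 85 86 84 84 93 99 90 79 81
 79 80]
166 [ 85  87  88  90  98  89  85  94  94  94  98 100 102 107 107 111 111 107
  94  98 110 117 121 122 127 128]
168 [118 118 120 123 107 104 109 114 116 118 117 119 120 120 123 122 122 119
 111 105 114 114 113 110 110 107]
170 [117 116 113 108 101 104 113 120 123 125 124 122 122 121 122 121 121 118
 111 100  98  76  72  73  77  74]
172 [ 65  65  77  81  79  94 107 117 119 124 123 121 122 124 118 120 121 118
 110  98  84  74  77  74  76  78]
174 [ 77  82  82  81  69  89 102 112 116 120 118 120 120 122 120 121 121 118
 111 101  83  76  77  75  77  76]
176 [ 80  81  84  81  69  74  94 107 115 117 117 118 120 119 118 119 118 115
 116 105  87  78  77  78  74  75]
178 [ 78  82  84  79  68  69  91 103 112 114 116 112 111 109 111 109 111 108
 101  87  80  76  75  79  77  79]
180 [80 82 83 81 68 62 63 72 77 80 78 74 70 69 66 67 64 63 70 76 74 77 75 76
 77 77]
```

>>> send_rows(steps=[0,0,0,0.19,-0.013,0,40,0,0,-6,0,0,0,40,0,0,0,0,0,0.6,40,0,0,0,0,0,0.6,40,0,0,0,0,0,0.6,40,0,0,0,0,0,0.6,40,0,0,0,0,0,0.6,40,0,0,0,0,0,0.6,40,0,0,0,0,0,0.6,40,0,0,0,0,0,0.6,40,0,0,0,0,0,0.3,40,0,0,0,0,0,0.25,40,0,0,0,0,0,0,40,0,0,0,0,0,0,40])

```text
time_s: 3.4
tcp_pos: [400.7, -271.8, 132.0]
eef_rot: [-3.141, -0.0, -1.466]
wrist_force: [0.0, 0.7, 0.6]
gripper_width: 40.2
finger_force: 0.0
```

Run:
```python
from h import *
s=robot.observe(); print(s['time_s'],s['tcp_pos'],s['eef_rot'],s['wrist_force'],s['gripper_width'])
im,d,c=grab('wrist'); cv2.imwrite('pics/w2.png',im)
```

```text
3.4 [ 400.71367754 -271.75585407  131.98897043] [-3.14142710e+00 -3.37103823e-04 -1.46648149e+00] [0.03216883 0.72656158 0.58117101] 40.21277747825631
```

View pics/w2.png

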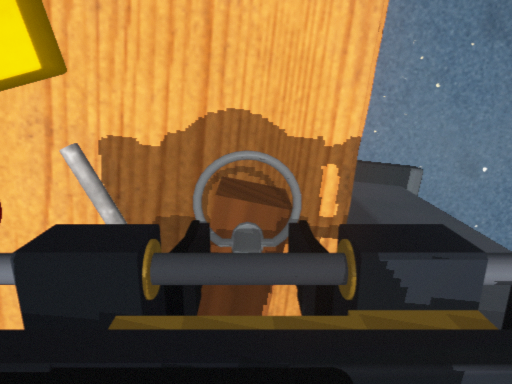

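The head sits centred between the fingers at (248,240), and the ring is square to the tool. I'll close the gripper and lift.

>>> send_rows(steps=[0,0,0,-0.067,0,0,40,0,0,0,0,0,0,20,0,0,0,0,0,0,5,0,0,0,0,0,0,5,0,0,0,0,0,0,5,0,0,0,0,0,0,5,0,0,0,0,0,0,5,0,0,0,0,0,0,5,0,0,0,0,0,0,5,0,0,0,0,0,0,5])

```text
time_s: 4.28
tcp_pos: [400.6, -269.2, 131.9]
eef_rot: [-3.141, -0.0, -1.466]
wrist_force: [-0.2, 0.2, 1.9]
gripper_width: 13.5
finger_force: 30.0
```

>>> send_rows(steps=[0,0,0,0,0,-0.1,5,0,0,0,0,0,-0.2,5,0,0,0,0,0,-0.3,5,0,0,0,0,0,-0.5,5,0,0,0,0,0,-0.7,5,0,0,0,0,0,-0.8,5,0,0,0,0,0,-0.8,5,0,0,0,0,0,-0.8,5,0,0,0,0,0,-0.8,5,0,0,0,0,0,-0.8,5,0,0,0,0,0,0,5,0,0,0,0,0,0,5])

```text
time_s: 5.28
tcp_pos: [400.4, -269.1, 307.6]
eef_rot: [-3.138, -0.001, -1.466]
wrist_force: [-0.1, -0.1, -2.3]
gripper_width: 13.8
finger_force: 30.0
```

Run:
```python
from h import *
s=robot.observe(); print(s['time_s'],s['tcp_pos'],s['eef_rot'],s['wrist_force'],s['gripper_width'],s['finger_force'])
im,d,c=grab('wrist'); cv2.imwrite('w3.png',im)
im,d,c=grab('scene'); np.savez('s3.npz',im=im,d=d,P=pts(d,c))
```

```text
5.2833 [ 400.44874087 -269.13246112  307.63118341] [-3.13803741e+00 -1.09117781e-03 -1.46603088e+00] [-0.13752058 -0.12704399 -2.32196864] 13.791643763758188 29.962330162525177
```

>>> send_rows(steps=[0,0,3.78,0,0,0,5,0,0,3.78,0,0,0,5,0,0,0,-0.4,-0.11,0,5,0,0,0,-0.9,-0.26,0,5,0,0,0,-0.9,-0.26,0,5,0,0,0,-0.9,-0.26,0,5,0,0,0,-0.9,-0.26,0,5,0,0,0,-0.9,-0.26,0,5,0,0,0,-0.9,-0.26,0,5,0,0,0,-0.9,-0.26,0,5,0,0,0,-0.9,-0.26,0,5,0,0,0,-0.9,-0.26,0,5,0,0,0,-0.9,-0.26,0,5,0,0,0,-0.9,-0.26,0,5,0,0,0,-0.9,-0.26,0,5,0,0,0,-0.9,-0.26,0,5,0,0,0,-0.9,-0.26,0,5,0,0,0,-0.9,-0.26,0,5,0,0,0,-0.9,-0.26,0,5,0,0,0,-0.9,-0.26,0,5])

```text
time_s: 7.05
tcp_pos: [548.6, 199.1, 303.9]
eef_rot: [3.138, -0.002, -1.598]
wrist_force: [0.2, -1.1, -1.3]
gripper_width: 13.9
finger_force: 30.0
```

>>> send_rows(steps=[0,0,0,-0.9,-0.26,0,5,0,0,0,-0.3,-0.06,0,5,0,0,0,0,0,0,5,0,0,0,0,0,0,5,0,0,0,0,0,0,5])

```text
time_s: 7.47
tcp_pos: [559.0, 232.7, 305.0]
eef_rot: [3.14, -0.001, -1.598]
wrist_force: [0.1, -0.4, -1.1]
gripper_width: 13.9
finger_force: 30.0
```

Run:
```python
from h import *
s=robot.observe(); print(s['time_s'],s['tcp_pos'],s['eef_rot'],s['wrist_force'],s['gripper_width'])
im,d,c=grab('wrist'); np.savez('w4.npz',im=im,d=d,P=pts(d,c)); np.save('w4c.npy',c,allow_pickle=True); print(c)
cv2.imwrite('pics/w4.png',im)
```

```text
7.4667 [558.98272225 232.74173884 304.98206349] [ 3.13976002e+00 -1.32923506e-03 -1.59838689e+00] [ 0.09259042 -0.43445007 -1.05481988] 13.859515227287233
{'fx': 341.45406423184716, 'fy': 341.45406423184716, 'cx': 248.76719490695893, 'cy': 188.53551912717333, 'extrinsics': array([[-9.99617983e-01,  2.69275377e-02,  6.22856139e-03,
         5.56992981e+02],
       [ 2.76222102e-02,  9.65590804e-01,  2.58595073e-01,
         1.59954810e+02],
       [ 9.49086972e-04,  2.58668332e-01, -9.65965731e-01,
         3.97390428e+02],
       [ 0.00000000e+00,  0.00000000e+00,  0.00000000e+00,
         1.00000000e+00]])}
```

View pics/w4.png

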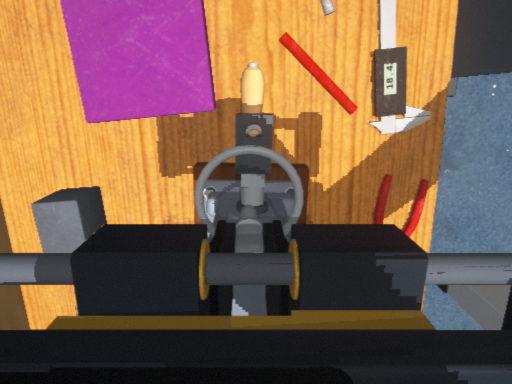

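The socket hole is clearly visible at about (254,131). The socket spans roughly columns 236-272 from row 114 down, and the held pin is at (250,185) with the ring still level.

Run:
```python
from h import *
f=np.load('w4.npz');im=f['im'];P=f['P'];c=np.load('w4c.npy',allow_pickle=True).item()
g=cv2.cvtColor(im,cv2.COLOR_BGR2GRAY)
print(g[110:150:2,232:278:2])
roi=g[122:140,243:266]; _,t=cv2.threshold(roi,0,255,cv2.THRESH_BINARY+cv2.THRESH_OTSU)
n,l,st,ce=cv2.connectedComponentsWithStats(t)
for i in range(1,n): print(st[i],ce[i]+[243,122])
print('hole',ray(254,131,156,c), 'sz', P[118:124,240:268,2].mean())
for v in(120,126,138,144):
  print(v,ray(236,v,156,c).round(1),ray(272,v,156,c).round(1))
p=P[112:170,230:280].reshape(-1,3); p=p[(p[:,2]>150)&(p[:,2]<162)]; print(len(p),p.mean(0),cv2.minAreaRect(p[:,:2].astype(np.float32)))
cv2.imwrite('pics/c4.png',cv2.resize(im[105:165,225:285],(480,480),interpolation=cv2.INTER_CUBIC))
```

```text
[[112 110  96 102  87  91 116 128 135 142 149 149 151 153 127 183 195 197
  197 184 164 190 191]
 [112 108 101  99  84  82 111 124 129 138 144 145 149 144 118 125 178 192
  189 181 169 190 193]
 [108 107  73  59  57  71  72  71  73  74  88  79  83  83  78  74  82  73
   73  70  88 167 191]
 [112 109  75  65  66  69  72  72  73  71  76  84  82 117  95  75 132 132
  133 131 125  97 162]
 [110 109  73  66  70  68  66  72  71  68  69  71  69  77  77  74  83 116
  130 134 124  97 111]
 [108 106  73  62  67  67  69  68  70  70  72  70  70  71  70  71  70 118
  133 135 125  93 111]
 [109 104  70  68  67  68  69  69  71  68  65  65  68  68  71  71  70 116
  131 135 123  93 109]
 [107 101  68  66  66  67  66  67  66  74  93 100  90  67  72  70  67  75
   79  81 102  93 111]
 [110 101  70  65  65  65  66  67 114 131 136 135 133 131  74  65  68  69
   68  70  98  94 108]
 [106 103  67  64  67  68  65  79 127 134 130 132 132 134 127  66  71  68
   71  69  81  98 119]
 [110 107  72  66  66  64  63 118 124 121 138 139 125 116 128  67  66  67
   68  69  81 146 185]
 [109 107  68  63  65  62  65 108
[... 581 characters left out ...]
9  71  70  66  70  64  68  64  65  64  65
   64  67  88  92 109]
 [112 110  88 111 114 119 111 122 101 105 122  99  96 108 102  79  70  66
   64  68  90  95 112]
 [120 126 130 135 136 136 142 142 144 143 138 138 137 134 130 127 122 111
   83  73  92 100 114]]
[  3   2  16  12 137] [253.29927007 129.67883212]
hole [553.73439559 182.98466368 156.        ] sz 155.77352964767073
120 [566.1 175.1 156. ] [541.1 175.8 156. ]
126 [566.2 179.2 156. ] [541.1 179.9 156. ]
138 [566.5 187.5 156. ] [541.2 188.2 156. ]
144 [566.7 191.7 156. ] [541.2 192.4 156. ]
1591 [554.67661073 189.54595333 155.49344678] ((554.4529418945312, 191.07742309570312), (39.1292610168457, 25.898536682128906), 87.76923370361328)
```

View pics/c4.png

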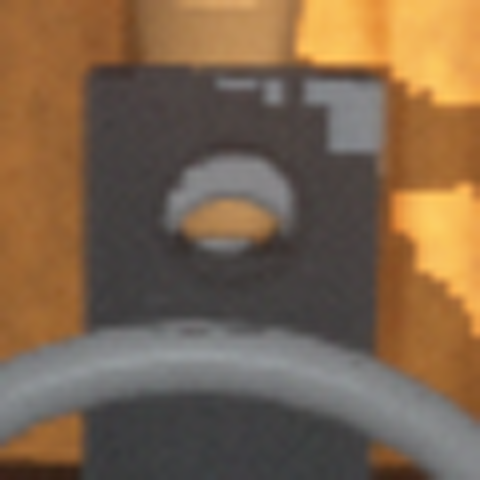

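The hole's rim centre is about (253.3,131.5). The bright crescent is the shaft top, and its hole begins about 4.5 mm inward. Next I'll check where the pin's tip really is relative to the TCP, from depth.

Run:
```python
from h import *
f=np.load('w4.npz');im=f['im'];P=f['P'];c=np.load('w4c.npy',allow_pickle=True).item()
print('hole',ray(253.4,131.5,156,c),ray(253.9,131.5,156,c))
T=np.array([558.98,232.74,304.98])
g=cv2.cvtColor(im,cv2.COLOR_BGR2GRAY)
for v in range(190,244,3):
    r=P[v,225:275]; k=np.where((np.abs(r[:,1]-T[1])<16)&(r[:,2]>172)&(r[:,2]<262))[0]
    if len(k): print(v,k.min()+225,k.max()+225,(r[k].mean(0)-T).round(1), (r[[k[0],k[-1]],0]-T[0]).round(1))
cv2.imwrite('pics/c5.png',cv2.resize(im[160:250,200:300],(800,600)[:1]+(600,),interpolation=cv2.INTER_CUBIC)[:, :])
```

```text
hole [554.16276806 183.31987284 156.        ] [553.81263171 183.32958014 156.        ]
205 244 251 [   0.5   -4.7 -120.3] [ 2.8 -1.8]
208 242 254 [   0.2   -4.4 -114.9] [ 4.1 -3.7]
211 241 255 [   0.2   -4.2 -109.6] [ 4.7 -4.3]
214 241 255 [   0.2   -4.3 -103.8] [ 4.6 -4.1]
217 240 255 [  0.5  -5.2 -95.8] [ 5.2 -4. ]
220 239 274 [ -1.2  -8.7 -81.4] [  5.  -13.2]
223 225 274 [ -0.8  -9.  -76. ] [ 11.3 -12.9]
226 225 274 [ -0.8  -9.2 -71.2] [ 11.2 -12.6]
229 225 274 [ -0.7  -9.1 -67.3] [ 11.  -12.3]
232 225 274 [ -0.7  -9.  -63.5] [ 10.7 -12. ]
235 225 274 [ -0.7  -9.  -59.8] [ 10.5 -11.9]
238 225 274 [ -0.7  -8.9 -56.4] [ 10.2 -11.7]
241 225 274 [ -0.7  -8.9 -52.9] [ 10.  -11.5]
```

View pics/c5.png

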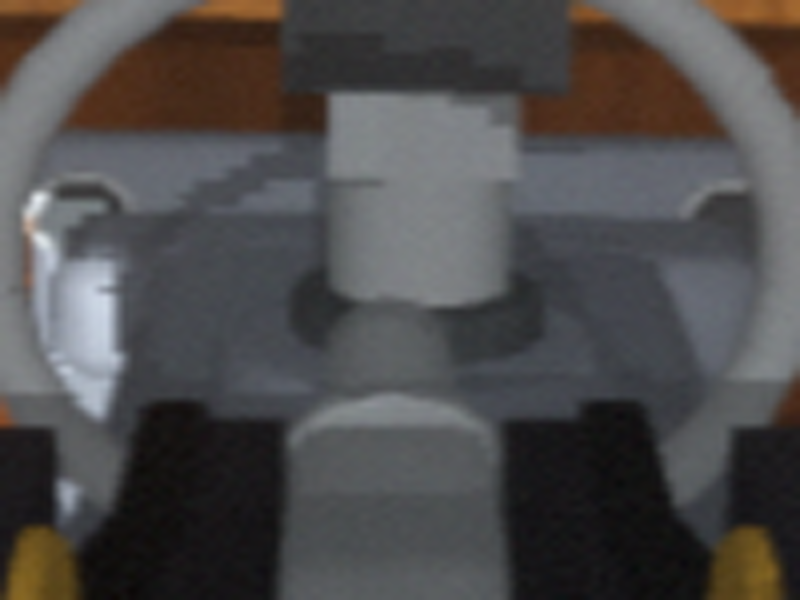

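The pin's axis is at TCP + (0.3,-0.4), upright. I'll align it above the hole.

>>> send_rows(steps=[0,0,0,0.5,0.04,0,5,0,0,0,0.6,0.05,0,5,0,0,0,0.54,0.041,0,5,0,0,0,0,0,0,5,0,0,0,0,0,0.35,5,0,0,0,0,0,0.35,5,0,0,0,0,0,0,5,0,0,0,0,0,0,5,0,0,0,0,0,0,5])

```text
time_s: 8.27
tcp_pos: [554.4, 185.0, 284.3]
eef_rot: [3.141, -0.001, -1.597]
wrist_force: [-0.1, 0.1, -0.4]
gripper_width: 14.2
finger_force: 30.0
```

```bash
cat > o.py <<'E'
from h import *
s=robot.observe()
for k in('time_s','tcp_pos','eef_rot','wrist_force','moment','gripper_width'): print(k,np.round(s[k],3))
E
python3 o.py
python3 - <<'E'
from h import *
im,d,c=grab('wrist'); P=pts(d,c); T=robot.observe()['tcp_pos']
cv2.imwrite('w6.png',im)
p=P[60:215,225:290].reshape(-1,3); p=p[(p[:,2]>150)&(p[:,2]<160)&(p[:,1]<205)]; print(len(p),cv2.minAreaRect(p[:,:2].astype(np.float32)),p[:,:2].min(0),p[:,:2].max(0),T)
for v in range(195,215,3):
    r=P[v,225:275]; k=np.where((np.abs(r[:,1]-T[1])<16)&(r[:,2]>156)&(r[:,2]<200))[0]
    if len(k): print(v,k.min()+225,k.max()+225,(r[k].mean(0)-T).round(1))
E
```

```text
time_s 8.267
tcp_pos [554.394 185.032 284.336]
eef_rot [ 3.141e+00 -1.000e-03 -1.597e+00]
wrist_force [-0.12   0.07  -0.378]
moment [ 0.091  0.098 -0.019]
gripper_width 14.172
890 ((554.0689697265625, 180.52938842773438), (18.608036041259766, 25.933853149414062), 87.7913589477539) [540.87790266 170.75707544] [567.31768898 190.03543467] [554.49511895 185.12773599 284.6868642 ]
195 230 268 [  -0.7   -9.3 -128.1]
198 231 267 [  -3.2   -7.1 -128.2]
201 230 267 [  -0.7   -5.2 -128. ]
204 238 266 [  -2.5   -3.2 -127.3]
207 237 267 [  -1.    -3.5 -120. ]
210 241 265 [  -1.3   -3.2 -114.7]
213 230 265 [   0.9   -1.3 -114.6]
```

>>> send_rows(steps=[0,0,0,0.05,0.024,0,5,0,0,0,0,0,0,5,0,0,0,0,0,0,5,0,0,0,0,0,0.05,5,0,0,0,0,0,0.05,5,0,0,0,0,0,0.033,5,0,0,0,0,0,0.033,5,0,0,0,0,0,0.033,5,0,0,0,0,0,0,5,0,0,0,0,0,0,5])

```text
time_s: 9.15
tcp_pos: [553.5, 183.2, 278.7]
eef_rot: [3.141, -0.0, -1.598]
wrist_force: [-0.3, -0.5, -1.5]
gripper_width: 13.4
finger_force: 30.0
```

```bash
python3 o.py
```

```text
time_s 9.15
tcp_pos [553.505 183.211 278.703]
eef_rot [ 3.141 -0.    -1.598]
wrist_force [-0.287 -0.544 -1.514]
moment [ 0.006  0.093 -0.024]
gripper_width 13.436
```

>>> send_rows(steps=[0,0,0,0,0,0.033,5,0,0,0,0,0,0,5,0,0,0,0,0,0.033,5,0,0,0,0,0,0,5,0,0,0,0,0,0,5])

```text
time_s: 9.57
tcp_pos: [553.5, 183.2, 276.7]
eef_rot: [3.141, -0.0, -1.598]
wrist_force: [-0.1, 0.0, -0.3]
gripper_width: 13.6
finger_force: 30.0
```

>>> send_rows(steps=[0,0,0,0,0,0.02,5,0,0,0,0,0,0,5,0,0,0,0,0,0,5])

```text
time_s: 9.82
tcp_pos: [553.5, 183.2, 276.2]
eef_rot: [3.142, -0.0, -1.598]
wrist_force: [-0.4, 0.5, -1.6]
gripper_width: 13.7
finger_force: 30.0
```

>>> send_rows(steps=[0,0,0,0,0,0.02,5,0,0,0,0,0,0,5,0,0,0,0,0,0,5])

```text
time_s: 10.07
tcp_pos: [553.5, 183.2, 275.6]
eef_rot: [3.141, -0.0, -1.598]
wrist_force: [-0.5, 0.8, 0.0]
gripper_width: 13.5
finger_force: 30.0
```

>>> send_rows(steps=[0,0,0,0,0,0.02,5,0,0,0,0,0,0,5,0,0,0,0,0,0,5])

```text
time_s: 10.32
tcp_pos: [553.6, 183.2, 275.0]
eef_rot: [-3.142, 0.0, -1.598]
wrist_force: [-1.0, 0.1, -1.2]
gripper_width: 13.7
finger_force: 30.0
```

>>> send_rows(steps=[0,0,0,0,0,0.02,5,0,0,0,0,0,0,5,0,0,0,0,0,0,5])

```text
time_s: 10.57
tcp_pos: [553.6, 183.2, 274.7]
eef_rot: [-3.141, 0.0, -1.598]
wrist_force: [0.3, 0.1, 0.5]
gripper_width: 13.8
finger_force: 30.0
```

>>> send_rows(steps=[0,0,0,0,0,0.02,5,0,0,0,0,0,0,5,0,0,0,0,0,0,5])

```text
time_s: 10.82
tcp_pos: [553.7, 183.4, 274.3]
eef_rot: [-3.141, 0.001, -1.598]
wrist_force: [-1.3, 0.9, 1.7]
gripper_width: 13.7
finger_force: 30.0
```

>>> send_rows(steps=[0,0,0,0,0,0.01,5,0,0,0,0,0,0,5,0,0,0,0,0,0,5])

```text
time_s: 11.07
tcp_pos: [553.8, 183.3, 274.1]
eef_rot: [-3.14, 0.0, -1.598]
wrist_force: [-0.9, 0.1, 3.8]
gripper_width: 13.7
finger_force: 30.0
```

Light contact at about 4 N, with the tip roughly 5 mm below the socket's mouth, so it rests on the shaft. Now I'll draw the crank inward (-tool x).

>>> send_rows(steps=[0,0,0,-0.02,0,0,5,0,0,0,-0.02,0,0,5,0,0,0,-0.02,0,0,5,0,0,0,0,0,0,5,0,0,0,0,0,0,5])

```text
time_s: 11.48
tcp_pos: [553.8, 184.8, 273.6]
eef_rot: [-3.141, -0.0, -1.598]
wrist_force: [0.5, -0.8, 3.0]
gripper_width: 13.4
finger_force: 30.0
```

>>> send_rows(steps=[0,0,0,-0.02,0,0,5,0,0,0,-0.02,0,0,5,0,0,0,0,0,0,5,0,0,0,0,0,0,5])

```text
time_s: 11.82
tcp_pos: [553.7, 185.7, 273.6]
eef_rot: [3.142, -0.001, -1.598]
wrist_force: [0.8, -3.7, 4.6]
gripper_width: 13.6
finger_force: 30.0
```

>>> send_rows(steps=[0,0,0,-0.02,0,0,5,0,0,0,0,0,0,5,0,0,0,0,0,0,5])

```text
time_s: 12.07
tcp_pos: [553.5, 186.5, 273.3]
eef_rot: [3.141, -0.001, -1.598]
wrist_force: [1.6, -3.9, 2.9]
gripper_width: 13.8
finger_force: 30.0
```

>>> send_rows(steps=[0,0,0,-0.015,0,0,5,0,0,0,0,0,0,5,0,0,0,0,0,0,5])

```text
time_s: 12.32
tcp_pos: [553.4, 187.2, 273.1]
eef_rot: [3.141, -0.0, -1.598]
wrist_force: [1.2, -4.1, 2.6]
gripper_width: 13.9
finger_force: 30.0
```

>>> send_rows(steps=[0,0,0,-0.015,0,0,5,0,0,0,0,0,0,5,0,0,0,0,0,0,5])

```text
time_s: 12.57
tcp_pos: [553.4, 187.7, 273.1]
eef_rot: [3.141, -0.0, -1.598]
wrist_force: [0.1, -3.5, 1.1]
gripper_width: 14.0
finger_force: 30.0
```

>>> send_rows(steps=[0,0,0,-0.015,0,0,5,0,0,0,0,0,0,5,0,0,0,0,0,0,5])

```text
time_s: 12.82
tcp_pos: [553.4, 188.1, 273.1]
eef_rot: [3.141, -0.0, -1.598]
wrist_force: [0.5, -4.1, 0.8]
gripper_width: 13.4
finger_force: 30.0
```

>>> send_rows(steps=[0,0,0,0,0,0.02,5,0,0,0,0,0,0.013,5,0,0,0,0,0,0,5,0,0,0,0,0,0,5])

```text
time_s: 13.15
tcp_pos: [553.4, 188.1, 272.4]
eef_rot: [3.141, -0.0, -1.598]
wrist_force: [-0.6, -3.0, 1.2]
gripper_width: 13.7
finger_force: 30.0
```

>>> send_rows(steps=[0,0,0,0,0,0.02,5,0,0,0,0,0,0.02,5,0,0,0,0,0,0,5,0,0,0,0,0,0,5])

```text
time_s: 13.48
tcp_pos: [553.6, 188.2, 271.2]
eef_rot: [3.141, -0.0, -1.598]
wrist_force: [0.6, -3.8, 1.3]
gripper_width: 13.8
finger_force: 30.0
```

The vertical force fell away and the pin is sinking freely, so it's in the shaft's hole. I'll keep lowering it.

>>> send_rows(steps=[0,0,0,0,0,0.03,5,0,0,0,0,0,0.03,5,0,0,0,0,0,0.03,5,0,0,0,0,0,0.03,5,0,0,0,0,0,0,5,0,0,0,0,0,0,5])

```text
time_s: 13.98
tcp_pos: [553.6, 188.2, 267.4]
eef_rot: [3.141, -0.0, -1.598]
wrist_force: [0.0, -4.2, 0.0]
gripper_width: 13.6
finger_force: 30.0
```

>>> send_rows(steps=[0,0,0,0,0,0.04,5,0,0,0,0,0,0.04,5,0,0,0,0,0,0.04,5,0,0,0,0,0,0.04,5,0,0,0,0,0,0,5,0,0,0,0,0,0,5])

```text
time_s: 14.48
tcp_pos: [553.6, 188.2, 262.5]
eef_rot: [3.141, -0.0, -1.598]
wrist_force: [-0.5, -3.9, -2.1]
gripper_width: 13.9
finger_force: 30.0
```

>>> send_rows(steps=[0,0,0,0,0,0.04,5,0,0,0,0,0,0.04,5,0,0,0,0,0,0.04,5,0,0,0,0,0,0.04,5,0,0,0,0,0,0,5,0,0,0,0,0,0,5])

```text
time_s: 14.98
tcp_pos: [553.6, 188.2, 257.8]
eef_rot: [3.141, 0.0, -1.598]
wrist_force: [-0.1, -3.6, 0.0]
gripper_width: 13.9
finger_force: 30.0
```

>>> send_rows(steps=[0,0,0,0,0,0.04,5,0,0,0,0,0,0.04,5,0,0,0,0,0,0.04,5,0,0,0,0,0,0.04,5,0,0,0,0,0,0,5,0,0,0,0,0,0,5])

```text
time_s: 15.48
tcp_pos: [553.6, 188.1, 253.0]
eef_rot: [3.141, -0.0, -1.598]
wrist_force: [0.2, -3.7, -0.5]
gripper_width: 13.4
finger_force: 30.0
```

>>> send_rows(steps=[0,0,0,0,0,0.04,5,0,0,0,0,0,0.04,5,0,0,0,0,0,0.04,5,0,0,0,0,0,0.04,5,0,0,0,0,0,0,5,0,0,0,0,0,0,5])

```text
time_s: 15.98
tcp_pos: [553.6, 188.2, 248.2]
eef_rot: [3.141, -0.0, -1.598]
wrist_force: [0.7, -3.8, 0.1]
gripper_width: 13.8
finger_force: 30.0
```

>>> send_rows(steps=[0,0,0,0,0,0.04,5,0,0,0,0,0,0.04,5,0,0,0,0,0,0.04,5,0,0,0,0,0,0.03,5,0,0,0,0,0,0,5,0,0,0,0,0,0,5])

```text
time_s: 16.48
tcp_pos: [553.6, 188.2, 243.7]
eef_rot: [3.141, 0.0, -1.598]
wrist_force: [1.0, -4.8, -0.4]
gripper_width: 13.3
finger_force: 30.0
```

>>> send_rows(steps=[0,0,0,0,0,0.033,5,0,0,0,0,0,0,5,0,0,0,0,0,0.033,5,0,0,0,0,0,0,5,0,0,0,0,0,0,5])

```text
time_s: 16.9
tcp_pos: [553.7, 188.2, 242.0]
eef_rot: [-3.142, 0.0, -1.598]
wrist_force: [-0.4, -4.7, -0.1]
gripper_width: 13.4
finger_force: 30.0
```

>>> send_rows(steps=[0,0,0,0,0,0.02,5,0,0,0,0,0,0,5,0,0,0,0,0,0,5])

```text
time_s: 17.15
tcp_pos: [553.7, 188.2, 241.9]
eef_rot: [-3.141, 0.0, -1.598]
wrist_force: [-1.6, -3.6, 3.0]
gripper_width: 13.5
finger_force: 30.0
```

The collar contacts at 241.9, exactly the expected seated height. I'll add a small extra press, then release and lift clear.

>>> send_rows(steps=[0,0,0,0,0,0.02,5,0,0,0,0,0,0,5,0,0,0,0,0,0,5])

```text
time_s: 17.4
tcp_pos: [553.7, 188.2, 241.9]
eef_rot: [-3.141, 0.0, -1.597]
wrist_force: [-1.5, -3.6, 7.5]
gripper_width: 13.5
finger_force: 30.0
```

>>> send_rows(steps=[0,0,0,0,0,0.01,5,0,0,0,0,0,0,5,0,0,0,0,0,0,5])

```text
time_s: 17.65
tcp_pos: [553.7, 188.2, 241.8]
eef_rot: [-3.141, 0.0, -1.597]
wrist_force: [-2.3, -3.5, 7.5]
gripper_width: 13.7
finger_force: 30.0
```

>>> send_rows(steps=[0,0,0,0.015,0,-0.025,5,0,0,0,0,0,0,12,0,0,0,0,0,0,16,0,0,0,0,0,0,20,0,0,0,0,0,0,30,0,0,0,0,0,0,40,0,0,0,0,0,0,40,0,0,0,0,0,0,40,0,0,0,0,0,-0.2,40,0,0,0,0,0,-0.4,40,0,0,0,0,0,-0.5,40,0,0,0,0,0,-0.5,40,0,0,0,0,0,-0.4,40,0,0,0,0,0,0,40,0,0,0,0,0,0,40])

```text
time_s: 18.9
tcp_pos: [553.7, 187.9, 302.0]
eef_rot: [-3.14, 0.001, -1.598]
wrist_force: [1.0, -0.0, 0.0]
gripper_width: 40.3
finger_force: 0.0
```

```bash
python3 o.py
python3 - <<'E'
from h import *
im,d,c=grab('wrist'); np.savez('w7.npz',im=im,d=d,P=pts(d,c)); np.save('w7c.npy',c,allow_pickle=True)
cv2.imwrite('pics/w7.png',im)
E
```

```text
time_s 18.9
tcp_pos [553.725 187.874 301.951]
eef_rot [-3.140e+00  1.000e-03 -1.598e+00]
wrist_force [ 0.972 -0.02   0.048]
moment [0.031 0.125 0.064]
gripper_width 40.323
```

View pics/w7.png

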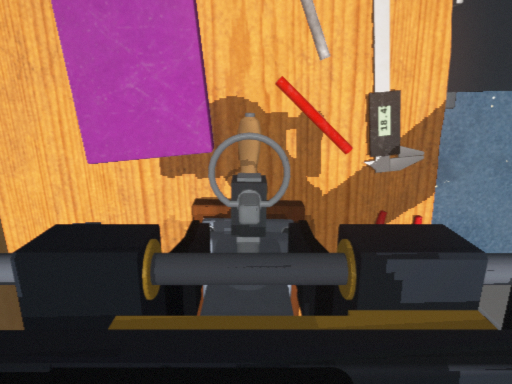

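The pin is seated upright with its ring still level, the bow at (250,140) towards the free end, and the bystanders haven't moved. Next I'll push the ring down with both fingertips on its legs, straddling the socket.

>>> send_rows(steps=[0,0,0,0.5,0,0,38,0,0,0,0.487,0,0,38,0,0,0,0,0,0.6,38,0,0,0,0,0,0.6,38,0,0,0,0,0,0.53,38,0,0,0,0,0,0,38,0,0,0,0,0,0,38])

```text
time_s: 19.53
tcp_pos: [552.5, 156.9, 248.4]
eef_rot: [3.139, -0.002, -1.599]
wrist_force: [-0.3, 0.4, -1.1]
gripper_width: 38.2
finger_force: 0.0
```

>>> send_rows(steps=[0,0,0,0,0,0.15,38,0,0,0,0,0,0.15,38,0,0,0,0,0,0.15,38,0,0,0,0,0,0.15,38,0,0,0,0,0,0.15,38,0,0,0,0,0,0.15,38,0,0,0,0,0,0.15,38,0,0,0,0,0,0.12,38,0,0,0,0,0,0,38,0,0,0,0,0,0,38])

```text
time_s: 20.37
tcp_pos: [552.6, 157.9, 213.7]
eef_rot: [3.14, -0.001, -1.598]
wrist_force: [0.5, 0.1, 0.0]
gripper_width: 38.2
finger_force: 0.1
```

```bash
python3 o.py
python3 - <<'E'
from h import *
im,d,c=grab('wrist'); P=pts(d,c); cv2.imwrite('w8.png',im)
np.savez('w8.npz',im=im,P=P)
r=P.reshape(-1,3); k=(abs(r[:,0]-554)<34)&(r[:,1]>120)&(r[:,1]<176)&(r[:,2]>110)&(r[:,2]<185)
q=r[k]
for y in range(120,176,4):
    w=q[(q[:,1]>=y)&(q[:,1]<y+4)]
    if len(w): print(y,len(w),w.min(0).round(0),w.max(0).round(0))
E
```

```text
time_s 20.367
tcp_pos [552.579 157.929 213.728]
eef_rot [ 3.140e+00 -1.000e-03 -1.598e+00]
wrist_force [0.513 0.138 0.014]
moment [ 0.001  0.136 -0.009]
gripper_width 38.165
140 63 [576. 143. 146.] [582. 144. 182.]
144 1428 [521. 144. 143.] [583. 148. 182.]
148 140 [532. 148. 143.] [572. 152. 173.]
152 223 [533. 152. 128.] [572. 156. 167.]
156 443 [534. 156. 129.] [572. 160. 185.]
160 167 [533. 160. 131.] [573. 164. 185.]
164 37 [533. 164. 136.] [573. 166. 184.]
172 144 [541. 174. 154.] [567. 176. 157.]
```

The ring wire is at y≈152-164, z≈128-136, so it has swung to about 45° as planned. I'll follow the arc down and in.

>>> send_rows(steps=[0,0,0,-0.056,0,0.078,38,0,0,0,-0.056,0,0.078,38,0,0,0,-0.056,0,0.078,38,0,0,0,-0.056,0,0.078,38,0,0,0,-0.056,0,0.078,38,0,0,0,0,0,0,38,0,0,0,0,0,0,38])

```text
time_s: 21.0
tcp_pos: [552.9, 166.6, 202.2]
eef_rot: [3.141, -0.0, -1.598]
wrist_force: [-0.3, -0.4, 0.3]
gripper_width: 38.0
finger_force: 0.3
```

>>> send_rows(steps=[0,0,0,-0.04,0,0,38,0,0,0,-0.04,0,0,38,0,0,0,-0.04,0,0,38,0,0,0,0,0,0,38,0,0,0,0,0,0,38])

```text
time_s: 21.42
tcp_pos: [553.1, 170.2, 202.5]
eef_rot: [3.141, -0.0, -1.598]
wrist_force: [-1.1, -0.5, -0.3]
gripper_width: 37.8
finger_force: 0.4
```

>>> send_rows(steps=[0,0,0,-0.03,0,0,38,0,0,0,-0.03,0,0,38,0,0,0,0,0,0,38,0,0,0,0,0,0,38])

```text
time_s: 21.75
tcp_pos: [553.2, 172.0, 202.6]
eef_rot: [-3.142, 0.0, -1.598]
wrist_force: [0.2, -0.5, -0.7]
gripper_width: 38.1
finger_force: 0.4
```

>>> send_rows(steps=[0,0,0,-0.03,0,0,38,0,0,0,0,0,0,38,0,0,0,0,0,0,38])

```text
time_s: 22.0
tcp_pos: [553.3, 172.9, 202.6]
eef_rot: [-3.142, 0.0, -1.598]
wrist_force: [-0.4, -0.6, 0.1]
gripper_width: 38.0
finger_force: 0.4
```

>>> send_rows(steps=[0,0,0,-0.03,0,0,38,0,0,0,0,0,0,38,0,0,0,0,0,0,38])

```text
time_s: 22.25
tcp_pos: [553.3, 173.8, 202.6]
eef_rot: [-3.141, 0.0, -1.598]
wrist_force: [-0.2, -0.0, -0.5]
gripper_width: 38.3
finger_force: 0.4
```

>>> send_rows(steps=[0,0,0,-0.03,0,0,38,0,0,0,0,0,0,38,0,0,0,0,0,0,38])

```text
time_s: 22.5
tcp_pos: [553.3, 174.6, 202.5]
eef_rot: [3.142, -0.0, -1.598]
wrist_force: [0.8, -0.6, -1.5]
gripper_width: 37.8
finger_force: 0.6
```

>>> send_rows(steps=[0,0,0,-0.03,0,0,38,0,0,0,0,0,0,38,0,0,0,0,0,0,38])

```text
time_s: 22.75
tcp_pos: [553.2, 175.2, 202.5]
eef_rot: [3.141, -0.001, -1.598]
wrist_force: [-0.3, -3.1, -0.3]
gripper_width: 38.3
finger_force: 1.4
```

>>> send_rows(steps=[0,0,0,-0.03,0,0,38,0,0,0,0,0,0,38,0,0,0,0,0,0,38])

```text
time_s: 23.0
tcp_pos: [553.3, 176.1, 202.5]
eef_rot: [3.141, -0.001, -1.598]
wrist_force: [0.4, -4.5, -0.7]
gripper_width: 37.9
finger_force: 2.0
```

>>> send_rows(steps=[0,0,0,-0.03,0,0,38,0,0,0,0,0,0,38,0,0,0,0,0,0,38])

```text
time_s: 23.25
tcp_pos: [553.3, 177.5, 202.5]
eef_rot: [3.141, 0.0, -1.598]
wrist_force: [-0.2, -2.2, -1.2]
gripper_width: 37.8
finger_force: 1.5
```

>>> send_rows(steps=[0,0,0,-0.02,0,0,38,0,0,0,0,0,0,38,0,0,0,0,0,0,38])

```text
time_s: 23.5
tcp_pos: [553.3, 178.0, 202.5]
eef_rot: [3.141, 0.0, -1.598]
wrist_force: [-0.5, -3.8, -1.1]
gripper_width: 38.0
finger_force: 1.7
```

>>> send_rows(steps=[0,0,0,-0.02,0,0,38,0,0,0,0,0,0,38,0,0,0,0,0,0,38])

```text
time_s: 23.75
tcp_pos: [553.3, 178.5, 202.5]
eef_rot: [3.141, -0.0, -1.598]
wrist_force: [1.0, -3.9, -1.2]
gripper_width: 38.3
finger_force: 1.9
```

>>> send_rows(steps=[0,0,0,-0.02,0,0,38,0,0,0,0,0,0,38,0,0,0,0,0,0,38])

```text
time_s: 24.0
tcp_pos: [553.4, 179.4, 202.6]
eef_rot: [-3.141, 0.001, -1.598]
wrist_force: [-0.2, -2.4, -0.9]
gripper_width: 37.5
finger_force: 1.3
```

>>> send_rows(steps=[0,0,0,-0.02,0,0,38,0,0,0,0,0,0,38,0,0,0,0,0,0,38])

```text
time_s: 24.25
tcp_pos: [553.4, 179.7, 202.6]
eef_rot: [3.142, -0.0, -1.598]
wrist_force: [-0.1, -3.5, -2.3]
gripper_width: 37.8
finger_force: 1.7
```

```bash
python3 o.py
python3 - <<'E'
from h import *
im,d,c=grab('wrist'); P=pts(d,c); cv2.imwrite('w9.png',im); np.savez('w9.npz',im=im,P=P)
def rep(n,P):
    r=P.reshape(-1,3)
    def s(nm,k):
        w=r[k]; print(n,nm,len(w),*(np.percentile(w,[5,50,95],0).round(1)) if len(w) else '')
    bx=abs(r[:,0]-554)<12
    s('socktop',bx&(r[:,2]>153)&(r[:,2]<159)&(r[:,1]<200)&(r[:,1]>150))
    s('head',(abs(r[:,0]-554)<9)&(r[:,2]>186)&(r[:,2]<194)&(r[:,1]>170)&(r[:,1]<205))
    s('eyes/wire',(abs(r[:,0]-554)>10)&(abs(r[:,0]-554)<18)&(r[:,2]>100)&(r[:,2]<185)&(r[:,1]>150)&(r[:,1]<200))
    s('wire',(abs(r[:,0]-554)<18)&(r[:,2]>108)&(r[:,2]<145)&(r[:,1]>120)&(r[:,1]<200))
rep('w7',np.load('w7.npz')['P']); rep('now',P)
im,d,c=grab('scene'); np.savez('s9.npz',im=im,P=pts(d,c))
im2,d,c=grab('top'); np.savez('t9.npz',im=im2,P=pts(d,c))
E
```

```text
time_s 24.25
tcp_pos [553.393 179.722 202.609]
eef_rot [ 3.142 -0.    -1.598]
wrist_force [-0.113 -3.475 -2.337]
moment [-0.984  0.195  0.058]
gripper_width 37.83
w7 socktop 507 [542.7 175.  154.4] [553.6 179.9 155.7] [565.3 198.3 157.1]
w7 head 431 [548.  181.1 187. ] [554.2 186.5 189.2] [560.1 192.5 190.5]
w7 eyes/wire 449 [537.7 174.4 139.7] [564.3 185.2 156.2] [570.4 198.  167.4]
w7 wire 113 [541.9 171.8 132.4] [553.4 172.5 139.4] [565.8 175.5 143.6]
now socktop 126 [542.2 189.5 154.7] [562.3 191.8 155.7] [565.8 199.8 156.8]
now head 64 [549.3 182.8 186.1] [553.5 183.2 186.7] [558.5 183.8 187.7]
now eyes/wire 747 [537.6 175.7 134.2] [564.1 188.1 163.6] [570.4 198.2 167.4]
now wire 492 [541.9 171.9 132.2] [554.  172.6 139.2] [565.8 176.9 144.3]
```

Run:
```python
from h import *
for n in('w7','w9'):
    r=np.load(n+'.npz')['P'].reshape(-1,3)
    for z in range(160,192,4):
        w=r[(abs(r[:,0]-554)<5)&(r[:,2]>=z)&(r[:,2]<z+4)&(r[:,1]>165)&(r[:,1]<205)]
        if len(w): print(n,z,len(w),w[:,1].min().round(1),np.median(w[:,1]).round(1))
    # leg wires: beside socket
    for sx in(-1,1):
      for z in range(115,172,6):
        w=r[((r[:,0]-554)*sx>14)&((r[:,0]-554)*sx<30)&(r[:,2]>=z)&(r[:,2]<z+6)&(r[:,1]>140)&(r[:,1]<198)]
        if len(w)>2: print('  leg',sx,z,len(w),np.percentile(w[:,1],[5,50,95]).round(0),np.median(w[:,0]).round(0))
```

```text
w7 160 31 179.0 180.6
w7 164 18 180.4 180.8
w7 168 22 180.1 180.6
w7 172 28 180.1 180.7
w7 176 27 180.1 180.6
w7 180 29 180.3 180.8
w7 184 48 180.3 180.9
w7 188 291 180.4 186.9
  leg -1 163 485 [145. 165. 186.] 531.0
  leg -1 169 11 [145. 149. 158.] 534.0
  leg 1 163 461 [146. 165. 185.] 576.0
  leg 1 169 8 [146. 152. 166.] 576.0
w9 164 24 182.6 183.1
w9 168 131 182.1 182.8
w9 172 143 181.8 182.9
w9 176 166 182.1 183.1
w9 180 171 182.3 183.2
w9 184 153 182.5 183.3
w9 188 1 182.3 182.3
  leg -1 127 11 [168. 168. 172.] 529.0
  leg -1 133 125 [167. 169. 180.] 532.0
  leg -1 139 120 [167. 169. 179.] 531.0
  leg -1 145 139 [167. 169. 175.] 531.0
  leg -1 151 141 [167. 169. 173.] 530.0
  leg -1 157 210 [167. 169. 189.] 531.0
  leg -1 163 250 [167. 169. 191.] 533.0
  leg -1 169 54 [167. 182. 188.] 535.0
  leg 1 127 6 [166. 168. 173.] 574.0
  leg 1 133 121 [166. 168. 180.] 574.0
  leg 1 139 131 [166. 168. 178.] 575.0
  leg 1 145 136 [166. 168. 174.] 575.0
  leg 1 151 141 [166. 167. 171.] 576.0
  leg 1 157 199 [166. 167. 188.] 576.0
  leg 1 163 258 [166. 168. 190.] 574.0
  leg 1 169 61 [166. 181. 186.] 573.0
```

The pin and crank have shifted about 2.3 mm inward within their play while the ring was pushed. I'll press a bit further until the force builds.

>>> send_rows(steps=[0,0,0,-0.02,0,0,38,0,0,0,0,0,0,38,0,0,0,0,0,0,38])

```text
time_s: 24.65
tcp_pos: [553.4, 180.0, 202.6]
eef_rot: [3.141, -0.001, -1.598]
wrist_force: [0.1, -4.5, -0.4]
gripper_width: 38.1
finger_force: 2.5
```

>>> send_rows(steps=[0,0,0,-0.02,0,0,38,0,0,0,0,0,0,38,0,0,0,0,0,0,38])

```text
time_s: 24.9
tcp_pos: [553.4, 180.3, 202.6]
eef_rot: [3.141, -0.001, -1.598]
wrist_force: [0.6, -5.9, -0.2]
gripper_width: 37.9
finger_force: 3.0
```

>>> send_rows(steps=[0,0,0,-0.02,0,0,38,0,0,0,0,0,0,38,0,0,0,0,0,0,38])

```text
time_s: 25.15
tcp_pos: [553.4, 180.6, 202.6]
eef_rot: [3.141, -0.002, -1.598]
wrist_force: [0.2, -7.2, -0.6]
gripper_width: 38.3
finger_force: 3.6
```

>>> send_rows(steps=[0,0,0,-0.02,0,0,38,0,0,0,0,0,0,38,0,0,0,0,0,0,38])

```text
time_s: 25.4
tcp_pos: [553.4, 180.8, 202.6]
eef_rot: [3.141, -0.002, -1.598]
wrist_force: [0.4, -7.8, -0.1]
gripper_width: 38.2
finger_force: 4.2
```

>>> send_rows(steps=[0,0,0,-0.02,0,0,38,0,0,0,0,0,0,38,0,0,0,0,0,0,38])

```text
time_s: 25.65
tcp_pos: [553.4, 181.0, 202.7]
eef_rot: [3.14, -0.003, -1.598]
wrist_force: [0.6, -8.8, 0.0]
gripper_width: 38.0
finger_force: 4.7
```

>>> send_rows(steps=[0,0,0,-0.03,0,0,38,0,0,0,0,0,0,38,0,0,0,0,0,0,38])

```text
time_s: 25.9
tcp_pos: [553.4, 181.4, 202.8]
eef_rot: [3.14, -0.004, -1.598]
wrist_force: [0.8, -11.3, -0.1]
gripper_width: 38.1
finger_force: 5.6
```

>>> send_rows(steps=[0,0,0,-0.03,0,0,38,0,0,0,0,0,0,38,0,0,0,0,0,0,38])

```text
time_s: 26.15
tcp_pos: [553.4, 181.7, 202.7]
eef_rot: [3.14, -0.005, -1.598]
wrist_force: [2.5, -12.7, 0.4]
gripper_width: 38.1
finger_force: 6.5
```

>>> send_rows(steps=[0,0,0,-0.03,0,0,38,0,0,0,0,0,0,38,0,0,0,0,0,0,38])

```text
time_s: 26.4
tcp_pos: [553.4, 182.0, 202.8]
eef_rot: [3.139, -0.006, -1.599]
wrist_force: [2.1, -14.2, 1.1]
gripper_width: 38.1
finger_force: 7.4
```

The force is rising linearly like a stop, so I'll back off and check whether the ring stays.

>>> send_rows(steps=[0,0,0,0.1,0,0,38,0,0,0,0.2,0,0,38,0,0,0,0.3,0,0,38,0,0,0,0.3,0,0,38,0,0,0,0,0,0,38,0,0,0,0,0,0,38])

```text
time_s: 26.9
tcp_pos: [553.1, 158.4, 203.0]
eef_rot: [-3.14, 0.001, -1.598]
wrist_force: [-0.1, 0.9, 0.7]
gripper_width: 38.0
finger_force: 0.0
```

```bash
python3 o.py
python3 - <<'E'
from h import *
im,d,c=grab('wrist'); P=pts(d,c); np.savez('w10.npz',im=im,P=P); np.save('w10c.npy',c,allow_pickle=True)
r=P.reshape(-1,3)
for sx in(-1,1):
  for z in range(109,172,6):
    w=r[((r[:,0]-554)*sx>15)&((r[:,0]-554)*sx<30)&(r[:,2]>=z)&(r[:,2]<z+6)&(r[:,1]>168)&(r[:,1]<200)]
    if len(w)>2: print('  leg',sx,z,len(w),np.percentile(w[:,1],[5,50,95]).round(1),np.median(w[:,0]).round(0))
w=r[(abs(r[:,0]-554)<5)&(r[:,2]>172)&(r[:,2]<186)&(r[:,1]>165)&(r[:,1]<205)];print('head',np.median(w[:,1]))
w=r[(abs(r[:,0]-554)<12)&(r[:,2]>125)&(r[:,2]<172)&(r[:,1]>130)&(r[:,1]<170)];print('between',len(w),w.min(0) if len(w) else '',w.max(0) if len(w) else '')
si,sd,sc=grab('scene')
a=cv2.resize(im[100:300,150:350],(400,400),interpolation=cv2.INTER_CUBIC)
b=cv2.resize(si[170:260,125:225],(400,360),interpolation=cv2.INTER_CUBIC)
b=np.vstack([b,np.zeros((40,400,3),np.uint8)])
cv2.imwrite('pics/last.png',np.hstack([a,b]))
E
```

```text
time_s 26.9
tcp_pos [553.139 158.445 202.958]
eef_rot [-3.140e+00  1.000e-03 -1.598e+00]
wrist_force [-0.094  0.891  0.746]
moment [0.048 0.096 0.012]
gripper_width 38.035
  leg -1 121 60 [189.6 190.6 192.9] 537.0
  leg -1 127 83 [189.4 190.4 192.9] 534.0
  leg -1 133 42 [189.4 190.8 192.2] 531.0
  leg -1 139 15 [189.4 190.3 192.3] 530.0
  leg -1 145 13 [188.6 189.1 189.9] 530.0
  leg 1 121 58 [188.6 189.7 192.3] 571.0
  leg 1 127 79 [188.1 189.2 191.4] 575.0
  leg 1 133 47 [187.9 188.8 190.5] 577.0
  leg 1 139 20 [187.9 188.8 190.1] 578.0
  leg 1 145 15 [187.2 188.  189.2] 578.0
  leg 1 151 3 [186.8 187.  187.3] 578.0
head nan
between 0
  return _methods._mean(a, axis=axis, dtype=dtype,
  ret = ret.dtype.type(ret / rcount)
```

The ring hangs vertical (legs at y≈189-190, z 121-150) with the fingers 20 mm away, so it's locked. I'll retreat upward and check the collar.

>>> send_rows(steps=[0,0,0,0.4,0,-0.2,38,0,0,0,0.3,0,-0.6,38,0,0,0,0,0,-0.9,38,0,0,0,0,0,-0.9,38,0,0,0,0,0,-0.9,38,0,0,0,0,0,-0.5,38,0,0,0,0,0,0,38,0,0,0,0,0,0,38])

```text
time_s: 27.67
tcp_pos: [552.3, 137.4, 323.5]
eef_rot: [-3.14, 0.002, -1.598]
wrist_force: [-0.1, 0.2, -1.8]
gripper_width: 37.5
finger_force: 0.0
```

```bash
python3 o.py
python3 - <<'E'
from h import *
im,d,c=grab('wrist'); P=pts(d,c); r=P.reshape(-1,3)
w=r[(abs(r[:,0]-554)<5)&(r[:,2]>186)&(r[:,2]<196)&(r[:,1]>165)&(r[:,1]<205)];print('headtop',len(w),w.mean(0),w[:,1].min(),w[:,1].max())
w=r[(abs(r[:,0]-554)<12)&(r[:,2]>153)&(r[:,2]<159)&(r[:,1]>165)&(r[:,1]<205)];print('sock',len(w),w.mean(0),np.percentile(w[:,1],[1,99]))
w=r[(abs(r[:,0]-554)>15)&(abs(r[:,0]-554)<31)&(r[:,2]>110)&(r[:,2]<180)&(r[:,1]>130)&(r[:,1]<200)];print('legs',len(w),np.percentile(w[:,1],[2,50,98]),np.percentile(w[:,2],[2,50,98]))
si,sd,sc=grab('scene'); ti,td,tc=grab('top')
E_=np.array(c['extrinsics']); q=np.linalg.inv(E_)@[554,187,140,1]; u=int(c['fx']*q[0]/q[2]+c['cx']); v=int(c['fy']*q[1]/q[2]+c['cy']); print(u,v)
u=min(max(u,50),462); v=min(max(v,50),334)
a=cv2.resize(im[v-50:v+50,u-50:u+50],(400,400),interpolation=cv2.INTER_CUBIC)
b=cv2.resize(si[160:260,125:225],(400,400),interpolation=cv2.INTER_CUBIC)
cv2.imwrite('pics/last.png',np.hstack([a,b]))
# bystanders / block unmoved
t0=np.load('top.npz')['im']; df=cv2.absdiff(t0,ti).max(2)
for n,(u0,u1,v0,v1) in dict(pliers=(110,165,224,248),caliper=(175,245,216,244),tin=(254,280,212,236)).items(): print(n,(df[v0:v1,u0:u1]>40).sum())
E
```

```text
time_s 27.667
tcp_pos [552.275 137.383 323.549]
eef_rot [-3.140e+00  2.000e-03 -1.598e+00]
wrist_force [-0.148  0.185 -1.753]
moment [ 0.028  0.117 -0.039]
gripper_width 37.508<stdin>:3: RuntimeWarning: Mean of empty slice.
  ret = um.true_divide(
Traceback (most recent call last):
ValueError: zero-size array to reduction operation minimum which has no identity
```

View pics/last.png

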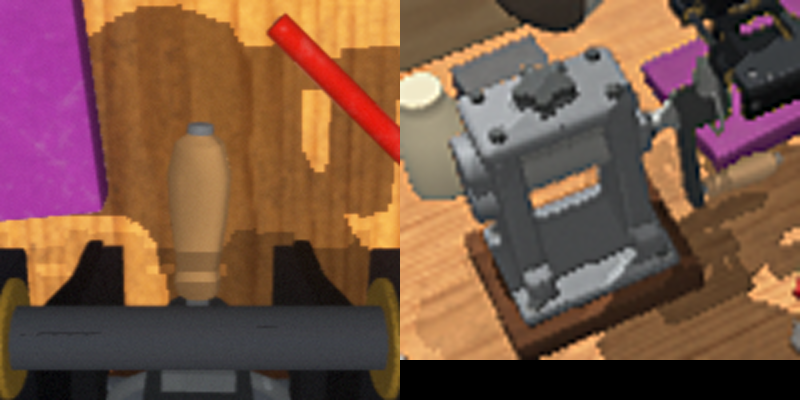

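That was the earlier frame, and the gripper bar hides the head in it. I'll shift over so the camera sees the pin, keeping well above it.

>>> send_rows(steps=[0,0,0,-0.7,0,-0.2,38,0,0,0,-0.8,0,0,38,0,0,0,-0.7,0,0,38,0,0,0,0,0,0,38,0,0,0,0,0,0,38])

```text
time_s: 28.13
tcp_pos: [553.5, 204.0, 326.5]
eef_rot: [3.138, -0.002, -1.596]
wrist_force: [0.5, -0.7, -0.1]
gripper_width: 37.9
finger_force: 0.0
```

Run:
```python
from h import *
im,d,c=grab('wrist'); P=pts(d,c); r=P.reshape(-1,3)
def s(n,k):
    w=r[k]; print(n,len(w),*(np.percentile(w,[3,50,97],0).round(1)) if len(w) else '')
X=r[:,0]-554+0.0; Y=r[:,1]; Z=r[:,2]; near=(Y>120)&(Y<205)
s('headtop',(abs(X)<6)&near&(Z>180)&(Z<200))
s('headface',(abs(X)<5)&near&(Z>170)&(Z<186))
s('socktop',(abs(X)<12)&near&(Z>153)&(Z<159))
for z in range(108,180,8): s(f'legs{z}',(abs(X)>15.5)&(abs(X)<31)&near&(Z>z)&(Z<=z+8))
ti,td,tc=grab('top')
t0=np.load('top.npz')['im']; df=cv2.absdiff(t0,ti).max(2)
for n,(u0,u1,v0,v1) in dict(pliers=(110,165,224,248),caliper=(175,245,216,244),tin=(254,280,212,236)).items(): print(n,(df[v0:v1,u0:u1]>40).sum())
```

```text
headtop 361 [548.4 181.9 181.8] [553.9 187.6 189.3] [559.4 195.1 190.8]
headface 62 [549.5 181.7 170.1] [554.1 182.  177.7] [558.8 182.3 184.7]
socktop 458 [542.3 176.8 154.4] [552.2 183.  155.8] [565.5 204.4 157.6]
legs108 0
legs116 3 [538.6 189.1 123.6] [569.9 189.1 123.9] [571.6 190.  124. ]
legs124 73 [532.7 188.6 124.4] [538.4 190.8 127.5] [574.8 193.3 131.5]
legs132 43 [529.8 187.8 132.4] [575.5 189.8 135.3] [579.8 192.1 139.4]
legs140 13 [526.3 187.3 141.1] [530.2 189.  144. ] [580.6 190.9 147.2]
legs148 34 [527.7 186.7 148.4] [577.2 188.4 153.2] [581.5 191.1 155.7]
legs156 87 [530.1 186.5 156.8] [537.9 188.8 161.1] [578.3 191.5 163.9]
legs164 33 [536.4 186.5 164.1] [569.8 188.5 165.1] [572.3 190.6 166.9]
legs172 0
pliers 302
caliper 229
tin 0
```

```bash
python3 -c "
from plant import robot
print(robot.job_done())"
```

```text
the job is handed in; nothing more can be done
None
```

I handed the job in with the linchpin seated through the crank and shaft and its ring staying vertical behind the tip once released; the tin is unmoved and the arm never went near the caliper or pliers, though image changes there, probably arm shadow, meant I couldn't confirm those two by picture.

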